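Fit the collector lens in the microscope lamp house

TASK

Fit the lens with the two ears into the slanted cell of the lamp house, narrow end first, without letting it fall: its flange must lie fully home on the cell's face while the retaining ring is still open. Then turn the ring clockwise by its upright post as far as it goes, so that its tabs hold the lens snugly, and let go. Leave the round-flanged lens, the small bottle, the jar, the slide box and the beaker where they are.

Things in the scene. Friction and masses are not known exactly. Their poses are not given: they have to be found in the camera images.
- lens: The lens to fit: 82 mm tall, 220 g, standing on its narrow end. Origin: centre of its underside, z up its axis. Spigot 40 mm diameter, 20 mm long, lowest 5 mm tapering to 35 mm. Flange from z 20 to 26 mm: 58 mm disc with two opposite ears, 80 mm overall along the lens's x axis, 28 mm wide. Black barrel 44 mm diameter from z 26 to 82 mm. Half a turn about its axis makes no difference.
- lens_grip (a point): Point on the lens's axis, 60 mm above its underside (22 mm below its top), on the 44 mm barrel: a good height to hold it by, so that the fingertips stay above the ring while the lens is seated.
- round_lens: A lens that does not fit and stays where it is: 72 mm tall, round flange of 72 mm diameter without ears, spigot 54 mm thick. Origin at the centre of its underside.
- lamphouse: Grey lamp house fixed to the bench: base 200 x 160 mm with the slanted cell on top, about 200 mm high at its highest. Origin on the bench straight below the centre of the cell's face; x points to the back of the lamp house, and the cell faces up and towards -x.
- cell: Slanted lens cell on the lamp house: aluminium face 124 x 124 mm with a 44 mm bore, 30 mm deep. Origin: centre of the bore in the plane of the face, 125 mm above the bench; z points out of the bore, 30 degrees from vertical; y is level, x points up the slope. With the lens home, its z axis is this z axis, its flange lies on the face and its origin is at z = -20 mm here.
- collar: The retaining ring as one piece, captive on the cell: 110 mm outside, 94 mm inside, with two opposite inward tabs 32 mm wide that reach to 32 mm from the axis; open, the tabs' undersides are 11 mm and their tops 17 mm above the face. Origin on the cell's axis, 0 to 5.5 mm below the face; its axes stay parallel to the cell's and do not show the turning.
- ring (a joint): Angle q of the retaining ring, rad: 0 open, 1.30 the stop; grows clockwise as seen looking into the bore. It starts at 0 to 0.3, goes down 4.2 mm per rad and stays where left. About 2 N at the post turns it, up to 20 N in the last 0.1 rad as the tabs press on the ears.
- tab (a point): Underside of one of the two tabs, 40 mm from the axis; it turns with the ring. The tabs stand at 90 and 270 degrees minus q from the cell's x axis (counted towards cell y), so the lens goes in with its ears along the direction minus q, midway between the tabs; 25 degrees either way also does.
- post_top (a point): Centre of the top of the ring's upright post: a round steel pin, 14 mm diameter, parallel to the cell's axis, 46 mm long above its arm. It stands 76 mm from the axis at 127 degrees minus q from the cell's x axis (counted towards cell y), its top 60 mm minus 4.2 mm per rad of q above the face.
- oil_bottle: Small amber bottle, 32 mm diameter, 65 mm tall, to be left alone. Origin at the centre of its underside.
- stain_jar: Jar, 56 mm diameter, 70 mm tall, to be left alone. Origin at the centre of its underside.
- slide_box: Flat grey slide box, 94 x 144 x 37 mm, to be left alone. Origin at the centre of its underside.
- beaker: Glass beaker, 70 mm diameter, 90 mm tall, to be left alone. Origin at the centre of its underside.
There are look-alikes about, which are no part of the job. Leave any purple look-alike of the lens alone.

How it is judged:
By the outcome, as a careful person would: the job done as asked, in the order asked, and still so for the second after the job is handed in, with the robot touching nothing.
It also fails if it takes over 48 s, if anything falls off the work surface, if the arm or the gripper's body presses on something with over 40 N, if the wrist force passes 120 N, or if a joint passes its speed limit or range.

ROBOT

A 6-joint arm with a two-finger parallel gripper is mounted at the origin on the work surface. World frame = base frame: x ahead of the robot, y to its left, z up, the work surface at z = 0. Lengths are in m, angles in rad, forces in N, time in s.
With the tool pointing down it reaches from about 0.35 to 0.975 m from the base axis. Payload 4.9 kg.
Tool frame: the origin (TCP) lies at the very end of the fingers, on their centre line; the grasp point (between the pads) lies 19 mm behind it (ctrl.grip_point_offset is the distance from the TCP to the grasp point, in m); z points along the fingers, y is the line along which they close (so a half turn about z gives the same grasp; the last joint's range is limited). The gripper opens to 85 mm and grips with 20 to 120 N. Pads are 22 mm wide; open, the fingers measure 114 mm over their backs; the gripper's body (76 mm by 85 mm) begins 54 mm behind the grasp point. The pads swing forward as they close: fully open they stand 13 mm farther back than shut.
Start: joints at [-1.296, 0.053, 1.613, -0, 1.476, -0.119], TCP at [0.24, -0.577, 0.231] pointing down, gripper open.
Joint ranges: [-3.01, 3.01], [-1.01, 2.22], [0.06, 2.58], [-1.02, 4.17], [0.09, 2.62], [-3.14, 3.14]. Speed limits (rad/s): [2.57, 2.57, 3.14, 3.14, 3.14, 3.14].

INTERFACE

Orientations are given as a rotation vector (axis times angle).
In Python, from station import ctrl gives the robot as it stands.
- The arm moves only by the tool send_rows, never from a script. Its argument "rows" is a list of rows, each a list of 3 entries, a list of its own where there are three numbers: the finger opening in cm, from 0 to 8.54, then the shift along the tool's x, y, z in cm, then the turn about the tool's z in degrees. A call has 1 to 10 rows; each row shifts and turns the commanded pose from where the row before left it, along the tool's axes as they then stand; what a row does not reach is not made up. A row lasts 1/8 s, in which the tool goes at most 62.5 mm and 10.7 degrees, less where a joint would pass 70% of its speed; a pose out of reach is approached as far as the arm can. A call with a gripper value outside its range is refused whole. The fingers move at their own pace and stop on an object; "newtons" is the grip in N (left out, the last holds). Time passes only in rows, so rows that do not move let the fingers close. It gives the time, the measured TCP pose, the force, the opening and the grip force at its end, in the units of the state.
- ctrl.get_obs(): the state, without advancing time (a new reading comes with each control period).
- ctrl.get_image(name): name is "scene" or "top"; returns a dict with "frame" (400x640x3 uint8, red, green, blue), "range_z" (400x640 float32, m along the optical axis (not along the pixel's ray), 0 where there is no reading), "fx", "fy", "cx", "cy" (pixels), "k1" (the pictures are not rectified: a ray, as slopes to the right and down, at radius r is drawn at 1 + k1 r^2 times it, then the intrinsics apply), "cam_to_world" (4x4, takes a point from camera to world coordinates). Camera axes: x right, y down, z forward; pixel columns grow to the right and rows downward; lengths in m; the calibration is good to about 2 mm. A picture is of the moment at which its call begins.
- ctrl.finish_job(): hands the job in; it is judged then, once.
The state is a dict: "t": time; "q": joint angles; "dq": joint speeds; "effort": joint torques, N m; "tool_pos": TCP position; "tool_rot": TCP orientation; "contact_force": force on the tool from outside, world axes, zero at the start; "wrist_torque": the same for the moment, N m; "opening": finger opening in m; "grip_force": force on a finger pad.
Only numpy, scipy, OpenCV 4.12 (cv2) and the standard library are available. Lean on these libraries where they do the work, as an engineer would, in place of code of your own. Each camera call takes 0.05 s, during which the arm holds its last target. There are 200 camera calls.

## Working session

There is one attempt and no reset: what is moved stays moved. The work goes in short steps, Python scripts to look and compute and a tool call to move; the robot and the scene stay as the last step left them, time stands still between calls to the robot, and variables do not carry over. Pictures are saved under pics/ and viewed, at most 10 in all, crops included, and the job is handed in when it is done.

Besides the shell and the picture viewer there is one more tool, called after "Request:" by a JSON object that holds its "method" and its "body". send_rows: Moves the arm, as the interface text tells. Its arguments: {"type":"object","properties":{"rows":{"type":"array","items":{"type":"array"}},"newtons":{"type":"number"}},"required":["rows"]}

```bash
ls; mkdir -p pics
python3 - <<'E'
from station import ctrl
import cv2,numpy as np
o=ctrl.get_obs();print(o['t'],o['tool_pos'],o['tool_rot'],o['opening'],ctrl.grip_point_offset)
for n in('scene','top'):
    d=ctrl.get_image(n);cv2.imwrite(f'pics/{n}0.png',d['frame'][:,:,::-1]);np.savez(f'pics/{n}0.npz',**d)
    print(n,d['fx'],d['cx'],d['cy'],d['k1'],np.round(d['cam_to_world'],3).tolist())
E
```

```text
pics
0.0 [ 0.23963892 -0.57658387  0.23007923] [-3.07894122e+00 -6.14216768e-01  2.89718272e-04] 0.08557784864669078 0.0187
scene 499.2854216346355 313.8492112009316 202.18807902000495 -0.09029464502748663 [[0.689, 0.525, -0.501, 1.102], [0.725, -0.497, 0.477, -0.388], [0.002, -0.692, -0.722, 0.831], [0.0, 0.0, 0.0, 1.0]]
top 465.2762917198901 316.0399325148458 194.56030426132605 -0.03574266943369059 [[-0.004, -0.994, 0.113, 0.46], [-1.0, 0.001, -0.021, 0.113], [0.021, -0.113, -0.993, 1.211], [0.0, 0.0, 0.0, 1.0]]
```

View pics/scene0.png

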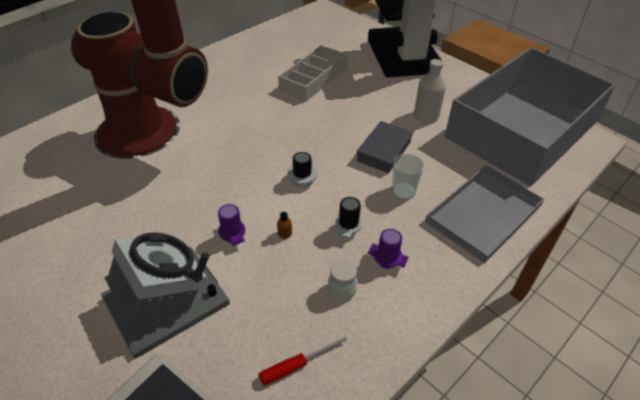

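View pics/top0.png

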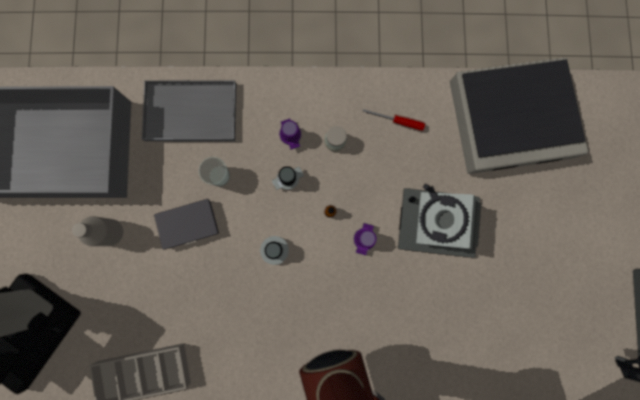

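The top view shows black lenses at (289,177) and (274,250), purple look-alikes at (290,132) and (366,238), and the lamp house at (443,219). In the scene view the black ones are at (349,213) and (303,167). The candidates for the lens are these four. Purple is excluded, so it's one of the two black ones. (349,213) seems to have a protruding ear, so I'll check it in a crop.

```bash
cat > h.py <<'E'
import numpy as np,cv2
from scipy.spatial.transform import Rotation as R
def load(n): return dict(np.load(f'pics/{n}.npz'))
def rays(d,uv):
    uv=np.asarray(uv,float).reshape(-1,1,2)
    K=np.array([[d['fx'],0,d['cx']],[0,d['fy'],d['cy']],[0,0,1]],float)
    n=cv2.undistortPoints(uv,K,np.array([float(d['k1']),0,0,0])).reshape(-1,2)
    return np.c_[n,np.ones(len(n))]
def world(d,uv,z=None):
    """z=None: use depth image; else intersect with world height z"""
    r=rays(d,uv);T=d['cam_to_world'];o=T[:3,3];w=r@T[:3,:3].T
    uv=np.asarray(uv).reshape(-1,2)
    s=d['range_z'][uv[:,1].astype(int),uv[:,0].astype(int)] if z is None else (z-o[2])/w[:,2]
    return o+w*np.asarray(s)[:,None]
def cloud(d):
    v,u=np.mgrid[0:400,0:640];uv=np.c_[u.ravel(),v.ravel()]
    return world(d,uv).reshape(400,640,3)
E
python3 - <<'E'
from h import *
s=load('scene0');t=load('top0')
a=cv2.resize(s['frame'][140:250,280:390],(400,400),interpolation=3)
b=cv2.resize(t['frame'][150:280,240:370],(400,400),interpolation=3)
cv2.imwrite('pics/crop1.png',cv2.convertScaleAbs(np.hstack([a,b])[:,:,::-1],alpha=1.6))
c=[cv2.resize(s['frame'][220:310,100:220],(400,300),interpolation=3),cv2.resize(t['frame'][175:265,390:510],(400,300),interpolation=3)]
cv2.imwrite('pics/crop2.png',cv2.convertScaleAbs(np.hstack(c)[:,:,::-1],alpha=1.6))
# depth check of table and the face
for d,n in((s,'s'),(t,'t')):
    c=cloud(d); print(n,'valid',(d['range_z']>0).mean())
c=cloud(t)
print('table',np.round(c[300,420],4),np.round(c[120,340-60],4),'lens',np.round(c[177,289],4),np.round(c[250,274],4))
# face plane fit: bright aluminium pixels in top
f=t['frame'].astype(int);m=np.zeros((400,640),bool);m[190:252,415:485]=1
hsv=cv2.cvtColor(t['frame'],cv2.COLOR_RGB2HSV);m&=(hsv[...,2]>110)&(c[...,2]>.06)
P=c[m];q=P
for i in range(5):
    A=np.c_[q[:,:2],np.ones(len(q))];k=np.linalg.lstsq(A,q[:,2],rcond=None)[0]
    r=P[:,2]-np.c_[P[:,:2],np.ones(len(P))]@k;q=P[abs(r)<.004]
n=np.r_[-k[:2],1];n/=np.linalg.norm(n);print('plane',k,n,len(P),len(q),np.degrees(np.arccos(n[2])),q.mean(0))
E
```

```text
s valid 0.9958515625
t valid 0.99590625
table [ 0.3228 -0.1801 -0.0045] [0.7966 0.1829 0.002 ] lens [0.6312 0.1555 0.0809] [0.4534 0.1916 0.0745]
plane [-0.09845425 -0.36299058  0.10103167] [0.09215205 0.33975502 0.93598853] 1521 468 20.611559828633258 [ 0.5140692  -0.22470159  0.13239138]
```

View pics/crop1.png

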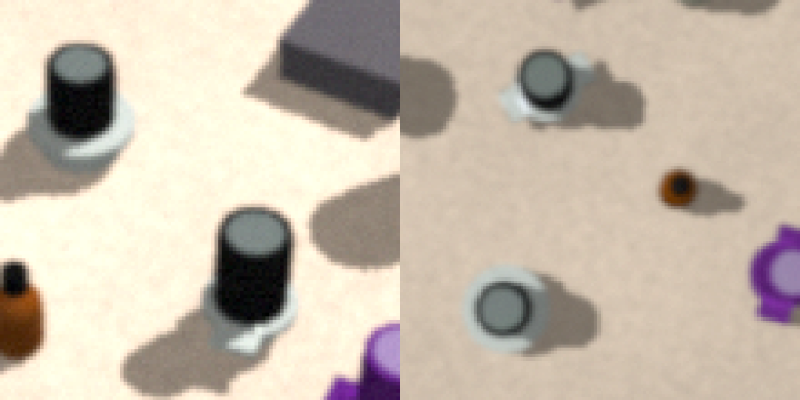

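View pics/crop2.png

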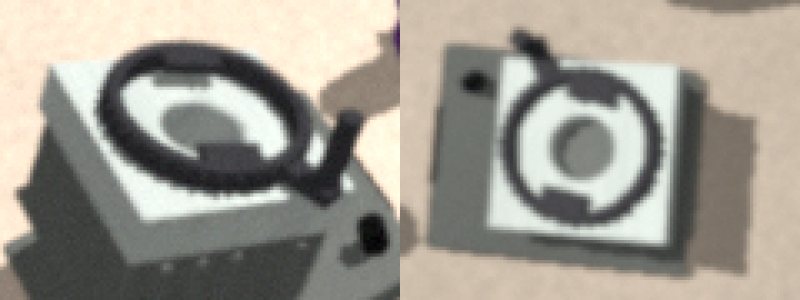

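The crops settle it. The lower-right black lens, scene (349,213) / top (289,177), has ears pointing lower-left and upper-right in the top view. The other one, top (274,250), has a plain round flange. The cell descends to the left in the top view (world +y), the bore is near (445,219), the tabs are near the open position, and the post is at about top (426,186) / scene (205,255).

The moves only turn the tool about its own z, so it stays vertical. The lens has to be tilted 30° by pivoting it between the pads.

Run:
```python
from h import *
s=load('scene0');t=load('top0')
rng=np.random.default_rng(0)
box={'s':(225,300,95,225),'t':(185,258,408,488)}
D={'s':s,'t':t};pts={}
for k,d in D.items():
    a,b,c0,c1=box[k];m=np.zeros((400,640),bool);m[a:b,c0:c1]=1
    f=d['frame'].astype(int);C=cloud(d)
    m&=(f[...,2]>=f[...,0]-3)&(f.min(2)>105)&(C[...,2]>.07)
    pts[k]=C[m];
    P=C[m];best=0
    for i in range(400):
        a3=P[rng.choice(len(P),3,False)];n=np.cross(a3[1]-a3[0],a3[2]-a3[0]);L=np.linalg.norm(n)
        if L<1e-6:continue
        n/=L;n*=np.sign(n[2]);
        if abs(n[2]-.866)>.05:continue
        r=abs((P-a3[0])@n);g=(r<.003).sum()
        if g>best:best=g;q=P[r<.003]
    c=q.mean(0);n=np.linalg.svd(q-c)[2][2];n*=np.sign(n[2])
    # cell axes, rect in the plane via rays of mask pixels
    az=np.arctan2(n[1],n[0]);zc=np.r_[.5*np.cos(az),.5*np.sin(az),.866];yc=np.cross([0,0,1],-zc);yc/=np.linalg.norm(yc)
    xc=np.cross(yc,zc)
    Q=q-c;rect=cv2.minAreaRect(np.c_[Q@xc,Q@yc].astype(np.float32)*1000)
    ctr=c+xc*rect[0][0]/1000+yc*rect[0][1]/1000
    print(k,len(P),best,'n',n.round(3),'tilt',np.degrees(np.arccos(n[2])).round(1),'az',np.degrees(az).round(1),'rect',rect,'ctr',ctr.round(4))
# lens top disc: grey disc in top at z .082; barrel top
for k,d,(a,b,c0,c1) in(('t',t,(160,200,270,310)),('s',s,(185,240,330,370))):
    C=cloud(d);m=np.zeros((400,640),bool);m[a:b,c0:c1]=1;m&=C[...,2]>.075
    v,u=np.nonzero(m);(c_,r_)=cv2.minEnclosingCircle(np.c_[u,v].astype(np.float32));W=world(d,[[u.mean(),v.mean()]],.082);X=C[m]
    print(k,'lens top',W.round(4),'px',c_,m.sum(),'cloud mean',X.mean(0).round(4),'mid',((X.max(0)+X.min(0))/2).round(4))
    # flange/ears
    m=np.zeros((400,640),bool);m[a:b+10,c0-5:c1]=1;m&=(C[...,2]>.014)&(C[...,2]<.034)
    v,u=np.nonzero(m);F=world(d,np.c_[u,v],.026)-W[0]
    rr=np.hypot(F[:,0],F[:,1]);e=(rr>.032)&(rr<.044);an=np.degrees(np.arctan2(F[e,1],F[e,0]));z=np.exp(2j*np.radians(an)).mean()
    print('ears n',e.sum(),'angle',np.degrees(np.angle(z))/2,abs(z),np.histogram(an,12,(-180,180))[0])
print('ear px',world(t,[[277.4,182.5],[298.5,171]],.026).round(4))
for k,d,(a,b,c0,c1) in(('t',t,(178,200,415,440)),('s',s,(245,285,190,215))):
    C=cloud(d);m=np.zeros((400,640),bool);m[a:b,c0:c1]=1;f=d['frame'];m&=(f.max(2)<75)&(C[...,2]>.115);X=C[m];v,u=np.nonzero(m)
    print(k,'post',len(X),X.mean(0).round(4),'top',X[X[:,2]>np.percentile(X[:,2],75)].mean(0).round(4),X[:,2].max().round(4))
```

```text
s 1161 1136 n [0.064 0.492 0.868] tilt 29.7 az 82.5 rect ((-15.53384017944336, -3.3448867797851562), (125.80397033691406, 125.0938949584961), 0.5684791207313538) ctr [ 0.5253 -0.2147  0.1253]
t 1502 1260 n [0.062 0.492 0.868] tilt 29.7 az 82.8 rect ((-4.675041198730469, 4.525299072265625), (125.89791870117188, 124.2773666381836), 0.1944369077682495) ctr [ 0.525  -0.2106  0.1237]
t lens top [[0.6374 0.1606 0.082 ]] px (280.0, 178.5) 254 cloud mean [0.6343 0.1595 0.1039] mid [0.5595 0.1467 0.643 ]
ears n 76 angle -61.770072963484544 0.885643963447892 [ 0  0  0 21 18  0  0  0  0 20 17  0]
s lens top [[0.6406 0.1529 0.082 ]] px (349.3333435058594, 219.77777099609375) 300 cloud mean [0.6545 0.1369 0.1063] mid [ 0.8593 -0.1046  0.4533]
ears n 39 angle -62.88674333390151 0.887456461216266 [ 0  0  0 22 17  0  0  0  0  0  0  0]
ear px [[0.6253 0.1873 0.026 ]
 [0.6551 0.1332 0.026 ]]
t post 120 [ 0.5867 -0.1782  0.1426] top [ 0.5925 -0.154   0.1912] 1.2108
s post 303 [ 0.5954 -0.18    0.1371] top [ 0.6066 -0.1705  0.1656] 0.8315
```

Cell centre is about (0.525,-0.2125,0.125) with its downhill heading at 82.7°. The lens is at about (0.638,0.159) with ears heading 118°. I'll start towards the lens.

Request:
{"method": "send_rows", "body": {"rows": [[8.5, [4.6, -3.75, -0.3], 0], [8.5, [4.6, -3.75, -0.3], 0], [8.5, [4.6, -3.75, -0.3], 0], [8.5, [4.6, -3.75, -0.3], 0], [8.5, [4.6, -3.75, -0.3], 0], [8.5, [4.6, -3.75, -0.3], 0], [8.5, [4.6, -3.75, -0.3], 0], [8.5, [4.6, -3.75, -0.3], 0], [8.5, [4.6, -3.75, -0.3], 0], [8.5, [4.6, -3.75, -0.3], 0]], "newtons": 20}}

```text
t: 1.35
tool_pos: [0.5211, -0.0524, 0.261]
tool_rot: [3.081, 0.615, -0.0]
contact_force: [0.7, -0.3, -0.1]
opening: 0.0851
grip_force: 0.0
```

```bash
cat >> h.py <<'E'
AZ=np.radians(82.7);CC=np.array([.5252,-.2125,.125])
ZC=np.r_[.5*np.cos(AZ),.5*np.sin(AZ),np.cos(np.pi/6)];YC=np.r_[np.sin(AZ),-np.cos(AZ),0];XC=np.cross(YC,ZC)
def cell(p): return (np.asarray(p)-CC)@np.c_[XC,YC,ZC]
def tip(target=None,ang=None):
    """print state, and the shift (cm, tool axes) / turn to a world target"""
    from station import ctrl
    o=ctrl.get_obs();M=R.from_rotvec(o['tool_rot']).as_matrix();h=np.degrees(np.arctan2(M[1,0],M[0,0]))
    print('t',round(o['t'],2),'pos',o['tool_pos'].round(4),'head',h.round(1),'tilt',np.degrees(np.arccos(-M[2,2])).round(2),'F',o['contact_force'].round(1),'open',round(o['opening']*100,2),'grip',np.round(o['grip_force'],1))
    if target is not None: print('  shift cm',((np.asarray(target)-o['tool_pos'])@M*100).round(2))
    if ang is not None: print('  turn',round((h-ang+180)%360-180,1))
    return o
E
python3 - <<'E'
from h import *
s=load('scene0');t=load('top0')
for k,d,(a,b,c0,c1) in(('t',t,(160,200,270,310)),('s',s,(185,240,330,370))):
    C=cloud(d);m=np.zeros((400,640),bool);m[a:b,c0:c1]=1;m&=(C[...,2]>.078)&(C[...,2]<.095)&(d['range_z']>0)
    v,u=np.nonzero(m);W=world(d,np.c_[u,v],.082)
    c,r=cv2.minEnclosingCircle((W[:,:2]*1000).astype(np.float32));print(k,'lens top',np.median(W,0).round(4),c,r,m.sum(),C[m].mean(0).round(4))
print(XC.round(3),YC.round(3),ZC.round(3))
for k,d,(a,b,c0,c1) in(('t',t,(178,240,415,475)),('s',s,(225,300,130,220))):
    C=cloud(d);f=d['frame'];m=np.zeros((400,640),bool);m[a:b,c0:c1]=1;m&=(d['range_z']>0)&(f.max(2)<80)
    L=cell(C[m]);p=L[(L[:,2]>.03)&(L[:,2]<.075)&(np.hypot(L[:,0],L[:,1])>.06)];hi=p[p[:,2]>.05]
    for nm,X in(('post',p),('posthi',hi)): print(k,nm,len(X),X.mean(0).round(4),X[:,2].max().round(4),np.degrees(np.arctan2(X[:,1].mean(),X[:,0].mean())).round(1))
    r=np.hypot(L[:,0],L[:,1]);tb=L[(r>.032)&(r<.044)&(L[:,2]>.008)&(L[:,2]<.03)]
    z=np.exp(2j*np.arctan2(tb[:,1],tb[:,0])).mean();print('tabs',len(tb),np.degrees(np.angle(z))/2,abs(z),tb[:,2].mean())
tip([.638,.159,.2],118)
E
```

```text
t lens top [0.6385 0.1604 0.082 ] (637.9727783203125, 160.44740295410156) 21.702295303344727 234 [0.6381 0.1605 0.0819]
s lens top [0.6386 0.1553 0.082 ] (639.22119140625, 155.43313598632812) 23.65483856201172 271 [0.6384 0.1557 0.0817]
[-0.11  -0.859  0.5  ] [ 0.992 -0.127  0.   ] [0.064 0.496 0.866]
t post 40 [-0.0346  0.0646  0.0513] 0.0631 118.2
t posthi 26 [-0.0353  0.0652  0.0574] 0.0631 118.5
tabs 113 81.24894222368782 0.9028444223300481 0.016173400130719984
s post 134 [-0.031   0.069   0.0476] 0.0615 114.2
s posthi 61 [-0.0315  0.0682  0.0566] 0.0615 114.8
tabs 190 79.559256762678 0.7838123749883771 0.014987640948886629
t 1.35 pos [ 0.5211 -0.0524  0.261 ] head 22.6 tilt 0.01 F [ 0.7 -0.3 -0.1] open 8.51 grip 0.0
  shift cm [ 18.91 -15.03   6.1 ]
  turn -95.4
```

Request:
{"method": "send_rows", "body": {"rows": [[8.5, [4.73, -3.75, 1.0], 0], [8.5, [4.73, -3.75, 1.0], 0], [8.5, [4.73, -3.75, 1.0], 0], [8.5, [4.73, -3.75, 1.0], -10.4], [8.5, [0, 0, 0], -10.3], [8.5, [0, 0, 0], -10.3], [8.5, [0, 0, 0], -10.3], [8.5, [0, 0, 0], -10.3], [8.5, [0, 0, 0], -10.3], [8.5, [0, 0, 0], -10.3]]}}

```text
t: 2.6
tool_pos: [0.6375, 0.1567, 0.2205]
tool_rot: [-2.12, -2.317, 0.002]
contact_force: [-0.4, -0.4, 0.5]
opening: 0.0849
grip_force: 0.0
```

Request:
{"method": "send_rows", "body": {"rows": [[8.5, [0, 0, 2], -10.3], [8.5, [0, 0, 2], -10.3], [8.5, [0, 0, 2], -10.3], [8.5, [0, 0, 0], 0]]}}

```text
t: 3.1
tool_pos: [0.6361, 0.1565, 0.1583]
tool_rot: [-1.435, -2.789, 0.005]
contact_force: [-0.3, -0.4, -0.4]
opening: 0.0852
grip_force: 0.0
```

Run:
```python
from h import *
tip([.6385,.158,.043],126)
from station import ctrl
d=ctrl.get_image('scene');np.savez('pics/s1.npz',**d)
a=cv2.resize(d['frame'][110:260,270:430],(640,600),interpolation=3)
cv2.imwrite('pics/s1.png',cv2.convertScaleAbs(a[:,:,::-1],alpha=1.6))
```

```text
t 3.1 pos [0.6361 0.1565 0.1583] head 125.5 tilt 0.31 F [-0.3 -0.4 -0.4] open 8.52 grip 0.0
  shift cm [-0.05  0.33 11.53]
  turn -0.5
```

View pics/s1.png

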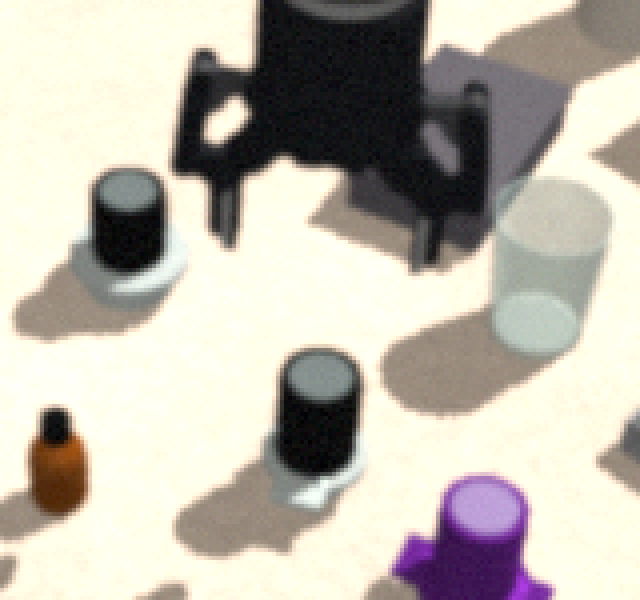

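The gripper is straight above the lens, with its fingers clear of the beaker, the round lens and the purple piece. I'll descend and grip.

Request:
{"method": "send_rows", "body": {"rows": [[8.5, [0, 0.33, 4], -0.5], [8.5, [0, 0, 4], 0], [8.5, [0, 0, 2.5], 0], [8.5, [0, 0, 1.0], 0], [8.5, [0, 0, 0], 0], [4.0, [0, 0, 0], 0], [4.0, [0, 0, 0], 0], [4.0, [0, 0, 0], 0], [4.0, [0, 0, 0], 0]], "newtons": 25}}

```text
t: 4.28
tool_pos: [0.6413, 0.1586, 0.0478]
tool_rot: [1.422, 2.8, 0.001]
contact_force: [-1.7, -0.4, 6.1]
opening: 0.0434
grip_force: 26.2
```

Run:
```python
from h import *
o=tip([.6385,.158,.043],126)
```

```text
t 4.28 pos [0.6413 0.1586 0.0478] head 126.2 tilt 0.09 F [-1.7 -0.4  6.1] open 4.34 grip 26.2
  shift cm [ 0.12 -0.26  0.48]
  turn 0.2
```

The lens is gripped with the opening at 43.4 mm. Next I'll pivot it on the bench by pressing lightly and moving the tool towards +x, so it leans between the pads.

Request:
{"method": "send_rows", "body": {"rows": [[4.0, [0, 0, 0.4], 0], [4.0, [0.45, 0, 0], 0], [4.0, [0.45, 0, -0.05], 0], [4.0, [0.45, 0, -0.1], 0], [4.0, [0.45, 0, 0], 0]], "newtons": 20}}

```text
t: 4.9
tool_pos: [0.6323, 0.1716, 0.0471]
tool_rot: [1.42, 2.796, -0.001]
contact_force: [-0.5, -4.3, 10.0]
opening: 0.0435
grip_force: 22.5
```

```bash
cat >> h.py <<'E'
def lean(d,pos,head,zlo=.03):
    """black barrel points near the tool: print the top disc centre/tilt seen as grey disc & bright flange normal"""
    C=cloud(d);f=d['frame'].astype(int)
    near=(np.hypot(C[...,0]-pos[0],C[...,1]-pos[1])<.07)&(d['range_z']>0)&(C[...,2]<pos[2]+.06)
    return C,near
E
python3 - <<'E'
from h import *
o=tip()
from station import ctrl
ims=[]
for n in('scene','top'):
    d=ctrl.get_image(n);np.savez(f'pics/{n}2.npz',**d)
    q=(world(d,[[0,0]],0));
    T=np.linalg.inv(d['cam_to_world']);p=T[:3,:3]@o['tool_pos']+T[:3,3];u=int(d['fx']*p[0]/p[2]+d['cx']);v=int(d['fy']*p[1]/p[2]+d['cy'])
    ims.append(cv2.resize(d['frame'][v-50:v+50,u-50:u+50],(400,400),interpolation=3));print(n,u,v)
cv2.imwrite('pics/l2.png',cv2.convertScaleAbs(np.hstack(ims)[:,:,::-1],alpha=1.6))
E
```

```text
t 4.9 pos [0.6323 0.1716 0.0471] head 126.2 tilt 0.34 F [-0.5 -4.3 10. ] open 4.35 grip 22.5
scene 351 210
top 283 178
```

View pics/l2.png

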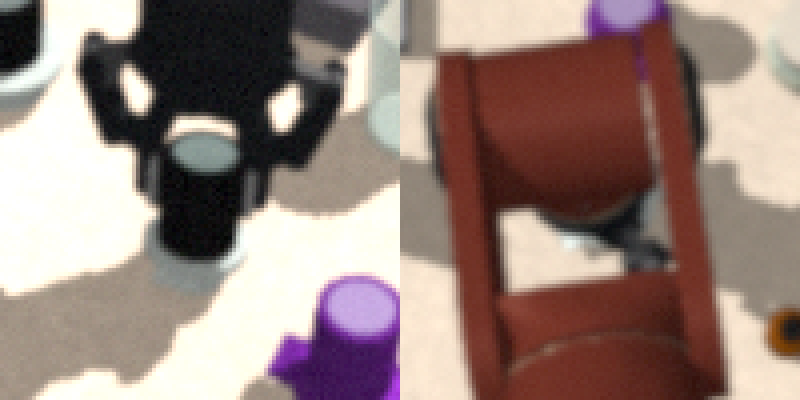

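The scene crop shows the lens held between the fingertips with its grey top disc at about px (352,198). I'll measure the lean from the disc's depth normal.

```bash
cat >> h.py <<'E'
def disc(d,c,hd,rad=14,zr=(.05,.3)):
    """fit plane to the grey top disc near pixel c; lean angle along heading hd (deg)"""
    C=cloud(d);f=d['frame'].astype(int);v,u=np.mgrid[0:400,0:640]
    m=(np.hypot(u-c[0],v-c[1])<rad)&(f.min(2)>50)&(np.ptp(f,axis=2)<25)&(f.max(2)<100)&(C[...,2]>zr[0])&(C[...,2]<zr[1])&(d['range_z']>0)
    m=cv2.erode(m.astype(np.uint8),np.ones((3,3)))>0
    k,lab,st,_=cv2.connectedComponentsWithStats(m.astype(np.uint8));i=1+st[1:,4].argmax();P=C[lab==i]
    for _ in range(3):
        c0=np.median(P,0);n=np.linalg.svd(P-P.mean(0),full_matrices=False)[2][2];n*=np.sign(n[2]);r=(P-P.mean(0))@n;P=P[abs(r)<2.5*r.std()]
    h=np.radians(hd);print('disc n',len(P),'ctr',P.mean(0).round(4),'normal',n.round(3),'lean',np.degrees(np.arctan2(n[0]*np.cos(h)+n[1]*np.sin(h),n[2])).round(1),'side',np.degrees(np.arcsin(-n[0]*np.sin(h)+n[1]*np.cos(h))).round(1),'rms',r.std().round(4))
    return P.mean(0),n
E
python3 - <<'E'
from h import *
disc(load('scene2'),(352,198),126); disc(load('scene0'),(349,204),126)
E
```

```text
disc n 68 ctr [0.6289 0.174  0.0832] normal [-0.138  0.147  0.979] lean 11.5 side 1.4 rms 0.001
disc n 117 ctr [0.6357 0.1599 0.082 ] normal [0.017 0.027 0.999] lean 0.7 side -1.7 rms 0.0013
```

It works: the lean is 11.5° with negligible side lean. I'll continue to about 30°.

Request:
{"method": "send_rows", "body": {"rows": [[4.0, [0.5, 0, 0.0], 0], [4.0, [0.5, 0, 0.05], 0], [4.0, [0.5, 0, 0.1], 0], [4.0, [0.5, 0, 0.1], 0], [4.0, [0, 0, 0], 0]]}}

```text
t: 5.62
tool_pos: [0.6195, 0.1891, 0.0434]
tool_rot: [1.42, 2.798, 0.001]
contact_force: [-1.8, -2.7, 7.8]
opening: 0.0431
grip_force: 23.2
```

Run:
```python
from h import *
o=tip()
from station import ctrl
d=ctrl.get_image('scene');np.savez('pics/s3.npz',**d);disc(d,(350,196),126,18)
```

```text
t 5.62 pos [0.6195 0.1891 0.0434] head 126.2 tilt 0.2 F [-1.8 -2.7  7.8] open 4.31 grip 23.2
disc n 17 ctr [0.6159 0.1902 0.0815] normal [-0.289  0.422  0.859] lean 30.7 side -0.8 rms 0.0006
```

Lean is about 30.7° as wanted. I'll lift, carry to above the cell and turn to the cell's heading with a firmer grip.

Request:
{"method": "send_rows", "body": {"rows": [[4.0, [0, 0, -1.5], 0], [4.0, [0, 0, -4], 0], [4.0, [0, 0, -5], 0], [4.0, [-3.28, -3.94, -1.5], 0], [4.0, [-3.28, -3.94, -1.5], 0], [4.0, [-3.28, -3.94, -1.5], 0], [4.0, [-3.28, -3.94, -1.5], 0], [4.0, [-3.28, -3.94, -1.5], 0], [4.0, [-3.28, -3.94, -1.5], 0], [4.0, [-3.28, -3.94, -1.5], 0]], "newtons": 40}}

```text
t: 6.92
tool_pos: [0.5299, -0.1598, 0.2514]
tool_rot: [-1.422, -2.801, -0.001]
contact_force: [0.8, -0.6, -2.6]
opening: 0.0434
grip_force: 41.7
```

Request:
{"method": "send_rows", "body": {"rows": [[4.0, [0, 0, 0], 8.7], [4.0, [0, 0, 0], 8.7], [4.0, [0, 0, 0], 8.7], [4.0, [0, 0, 0], 8.7], [4.0, [0, 0, 0], 8.7], [4.0, [0, 0, 0], 0]]}}

```text
t: 7.68
tool_pos: [0.5306, -0.1584, 0.2509]
tool_rot: [-2.356, -2.076, 0.0]
contact_force: [0.1, 0.4, -3.0]
opening: 0.0429
grip_force: 41.8
```

Run:
```python
from h import *
o=tip([.532,-.1594,.21],82.7)
from station import ctrl
ims=[]
for n in('scene','top'):
    d=ctrl.get_image(n);np.savez(f'pics/{n}4.npz',**d)
    T=np.linalg.inv(d['cam_to_world']);p=T[:3,:3]@o['tool_pos']+T[:3,3];u=int(d['fx']*p[0]/p[2]+d['cx']);v=int(d['fy']*p[1]/p[2]+d['cy'])
    u=max(u,70);v=max(v,70)
    ims.append(cv2.resize(d['frame'][v-70:v+70,u-70:u+70],(400,400),interpolation=3));print(n,u,v)
cv2.imwrite('pics/l4.png',cv2.convertScaleAbs(np.hstack(ims)[:,:,::-1],alpha=1.6))
```

```text
t 7.67 pos [ 0.5306 -0.1584  0.2509] head 82.8 tilt 0.06 F [ 0.1  0.4 -3. ] open 4.29 grip 41.8
  shift cm [-0.08  0.16  4.09]
  turn 0.1
scene 174 194
top 436 212
```

View pics/l4.png

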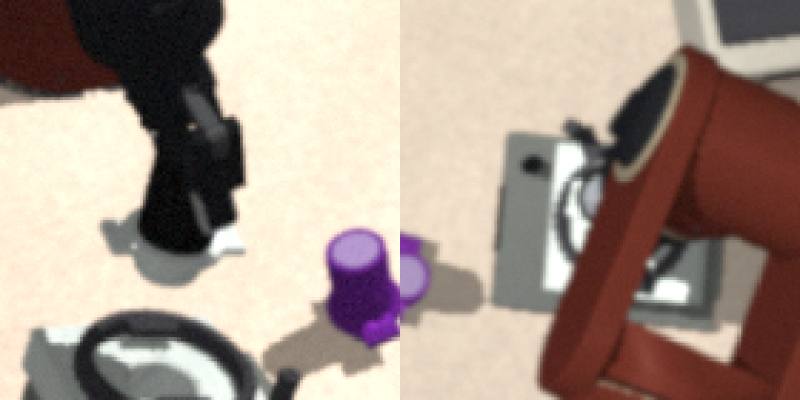

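The scene crop shows the lens hanging tilted over the cell. Its uphill ear is at about px (142,207), its bright downhill ear at about (186,208), and the ring and post are below, free. I'll fit the flange from depth points.

Run:
```python
from h import *
d=load('scene4');C=cloud(d);f=d['frame'].astype(int)
m=np.zeros((400,640),bool);m[195:228,130:195]=1
m&=(C[...,2]>.15)&(C[...,2]<.27)&(d['range_z']>0)&(f.max(2)>55)
v,u=np.nonzero(m);P=C[m];print(len(P))
L=cell(P);print('cell-frame ranges',L.min(0).round(3),L.max(0).round(3))
for a,b in((130,146),(146,180),(180,195)):
    k=(u>=a)&(u<b);
    for z in np.unique(v[k])[::3]:
        kk=k&(v==z);print(a,z,'u',u[kk].min(),u[kk].max(),'cell first',L[kk][u[kk].argmin()].round(3),'last',L[kk][u[kk].argmax()].round(3))
print('tcp cell',cell([.5306,-.1584,.2509]).round(4),'grasp pt',cell([.5306,-.1584,.2704]).round(4))
```

```text
573
cell-frame ranges [-0.011 -0.028  0.088] [0.069 0.033 0.155]
130 201 u 139 145 cell first [ 0.066 -0.019  0.113] last [ 0.056 -0.018  0.113]
130 204 u 139 145 cell first [ 0.066 -0.016  0.108] last [ 0.059 -0.01   0.112]
130 207 u 140 145 cell first [ 0.067 -0.009  0.108] last [ 0.063 -0.002  0.113]
130 210 u 141 145 cell first [ 0.068 -0.001  0.107] last [0.067 0.008 0.114]
130 213 u 143 145 cell first [0.069 0.007 0.108] last [0.065 0.007 0.108]
146 197 u 152 152 cell first [ 0.039 -0.028  0.113] last [ 0.039 -0.028  0.113]
146 200 u 148 174 cell first [ 0.048 -0.022  0.112] last [0.034 0.026 0.145]
146 203 u 146 151 cell first [ 0.056 -0.013  0.112] last [ 0.048 -0.012  0.113]
146 206 u 146 179 cell first [ 0.059 -0.005  0.112] last [0.004 0.003 0.116]
146 209 u 146 179 cell first [0.062 0.002 0.112] last [0.006 0.008 0.114]
146 212 u 146 179 cell first [0.063 0.006 0.108] last [0.01  0.016 0.114]
146 215 u 151 179 cell first [ 0.046 -0.005  0.094] last [0.012 0.021 0.111]
146 218 u 152 176 cell first [0.045 0.001 0.091] last [0.017 0.024 0.108]
146 221 u 154 172 cell first [0.043 0.005 0.088] last [0.014 0.012 0.092]
146 224 u 164 168 cell first [0.031 0.017 0.091] last [0.023 0.016 0.09 ]
180 195 u 185 185 cell first [0.017 0.025 0.155] last [0.017 0.025 0.155]
180 198 u 186 186 cell first [0.014 0.027 0.149] last [0.014 0.027 0.149]
180 201 u 185 186 cell first [0.019 0.033 0.148] last [0.01  0.024 0.142]
180 204 u 180 186 cell first [0.024 0.031 0.141] last [-0.011 -0.001  0.116]
180 207 u 180 187 cell first [0.004 0.006 0.116] last [-0.009  0.007  0.116]
180 210 u 180 189 cell first [0.007 0.013 0.115] last [-0.01   0.014  0.115]
180 213 u 180 189 cell first [0.01  0.02  0.114] last [-0.011  0.015  0.11 ]
tcp cell [ 0.0159 -0.0015  0.1362] grasp pt [ 0.0256 -0.0015  0.1531]
```

Measured relative to the cell, the lens is 26 mm uphill of the axis, laterally centred, and its flange is 109 mm above the face with ears at about -8°. It leans about 3° short, which pressing it home will take up. Next I shift onto the axis and descend most of the way.

Request:
{"method": "send_rows", "body": {"rows": [[4.0, [1.1, 0, 0.65], 0], [4.0, [1.15, 0, 0.65], 0], [4.0, [-1.0, 0, 1.73], 0], [4.0, [-1.0, 0, 1.73], 0], [4.0, [-1.0, 0, 1.73], 0], [4.0, [-0.75, 0, 1.3], 0], [4.0, [0, 0, 0], 0], [4.0, [0, 0, 0], 0]]}}

```text
t: 8.78
tool_pos: [0.5294, -0.1739, 0.174]
tool_rot: [2.359, 2.074, 0.001]
contact_force: [-0.6, -0.0, -1.7]
opening: 0.0432
grip_force: 41.9
```

```bash
cat >> h.py <<'E'
def flange(d,pos,zlo=.0):
    """bright flange-top points near the held lens, in the cell frame as the scene camera sees it"""
    C=cloud(d);f=d['frame'].astype(int);off=np.array([0,-.0022,.0003])
    L=((C-CC-off).reshape(-1,3)@np.c_[XC,YC,ZC]).reshape(400,640,3)
    return C,L,f
E
python3 - <<'E'
from h import *
o=tip()
from station import ctrl
d=ctrl.get_image('scene');np.savez('pics/s5.npz',**d);C,L,f=flange(d,0)
g=cell(o['tool_pos']);print('tcp cell',g.round(4))
m=(abs(L[...,0]-0)<.055)&(abs(L[...,1])<.045)&(L[...,2]>.02)&(L[...,2]<.055)&(f.max(2)>55)&(d['range_z']>0)&((C[...,2])<.25)
v,u=np.nonzero(m);P=L[m];print(len(P),P.min(0).round(3),P.max(0).round(3))
for x0 in np.arange(-.05,.05,.01):
    k=(P[:,0]>=x0)&(P[:,0]<x0+.01)
    if k.sum()>3: print(x0.round(2),k.sum(),'y',P[k,1].min().round(3),P[k,1].max().round(3),'z',np.percentile(P[k,2],[5,50,95]).round(4))
x0,y0=int(np.median(u)),int(np.median(v));print(x0,y0)
a=cv2.resize(d['frame'][y0-50:y0+50,x0-65:x0+65],(780,600),interpolation=3);cv2.imwrite('pics/l5.png',cv2.convertScaleAbs(a[:,:,::-1],alpha=1.6))
E
```

```text
t 8.78 pos [ 0.5294 -0.1739  0.174 ] head 82.7 tilt 0.06 F [-0.6 -0.  -1.7] open 4.32 grip 41.9
tcp cell [-0.0092 -0.0007  0.0619]
450 [-0.041 -0.028  0.02 ] [0.042 0.028 0.05 ]
-0.04 33 y -0.002 0.018 z [0.0393 0.0429 0.0445]
-0.03 39 y 0.001 0.016 z [0.0376 0.0423 0.0439]
-0.02 31 y 0.009 0.024 z [0.0293 0.0416 0.0452]
-0.01 32 y 0.015 0.027 z [0.0216 0.0387 0.0422]
0.0 53 y -0.028 0.028 z [0.0207 0.0374 0.0416]
0.01 79 y -0.028 0.025 z [0.0211 0.0365 0.0413]
0.02 91 y -0.022 0.02 z [0.0356 0.0396 0.0414]
0.03 73 y -0.023 0.009 z [0.0355 0.0394 0.0408]
0.04 18 y -0.013 0.006 z [0.0342 0.0373 0.0402]
161 245
```

View pics/l5.png

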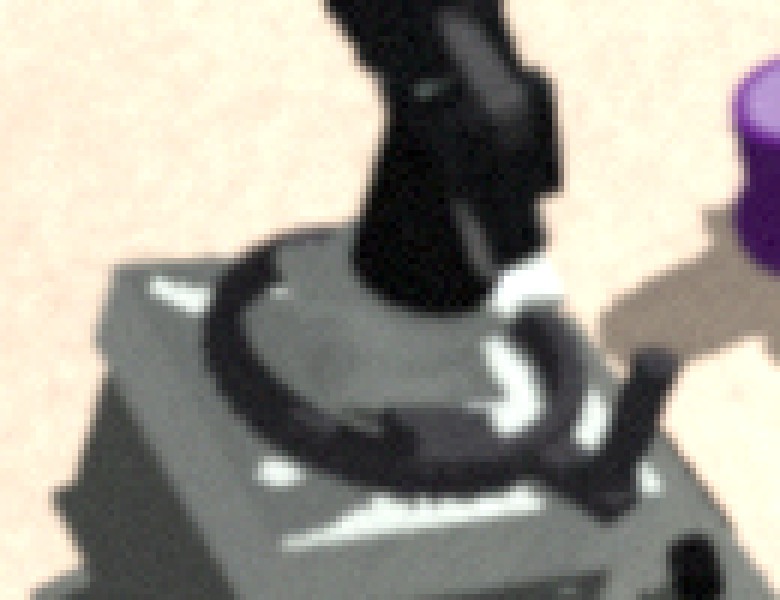

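The lens is centred over the bore: its flange spans -41 to +42 mm in x and ±28 mm in y, with 35 mm left to go. The ring is still open. I'll lower it into the bore.

Request:
{"method": "send_rows", "body": {"rows": [[4.0, [-0.5, 0, 0.87], 0], [4.0, [-0.5, 0, 0.87], 0], [4.0, [-0.4, 0, 0.69], 0], [4.0, [-0.2, 0, 0.35], 0], [4.0, [-0.15, 0, 0.26], 0]]}}

```text
t: 9.45
tool_pos: [0.5269, -0.1893, 0.1444]
tool_rot: [-2.357, -2.071, -0.004]
contact_force: [-6.2, 13.5, 13.0]
opening: 0.0433
grip_force: 43.2
```

Run:
```python
from h import *
o=tip();print(cell(o['tool_pos']).round(4))
```

```text
t 9.45 pos [ 0.5269 -0.1893  0.1444] head 82.6 tilt 0.27 F [-6.2 13.5 13. ] open 4.33 grip 43.2
[-0.0104 -0.0013  0.0284]
```

Request:
{"method": "send_rows", "body": {"rows": [[4.0, [0, -0.1, 0], 0], [4.0, [0.05, 0, 0.1], 0], [4.0, [0.05, 0, 0.15], 0], [4.0, [0, 0, 0.15], 0], [4.0, [0, 0, 0], 0]], "newtons": 20}}

```text
t: 10.07
tool_pos: [0.5271, -0.1887, 0.1423]
tool_rot: [2.359, 2.075, 0.005]
contact_force: [-4.6, 7.8, 11.2]
opening: 0.0431
grip_force: 43.3
```

```bash
cat >> h.py <<'E'
def fl(d):
    C,L,f=flange(d,0)
    m=(np.hypot(L[...,0],L[...,1])<.05)&(np.hypot(L[...,0],L[...,1])>.024)&(L[...,2]>-.01)&(L[...,2]<.02)&(f.max(2)>55)&(d['range_z']>0)
    v,u=np.nonzero(m);P=L[m];print(len(P))
    for x0 in np.arange(-.05,.05,.01):
        k=(P[:,0]>=x0)&(P[:,0]<x0+.01)
        if k.sum()>3: print(x0.round(2),k.sum(),'y',P[k,1].min().round(3),P[k,1].max().round(3),'z',np.percentile(P[k,2],[5,25,50,75,95]).round(4))
    return u,v
E
python3 - <<'E'
from h import *
o=tip();print(cell(o['tool_pos']).round(4), 'Fcell',(o['contact_force']@np.c_[XC,YC,ZC]).round(1))
from station import ctrl
d=ctrl.get_image('scene');np.savez('pics/s6.npz',**d);fl(d)
E
```

```text
t 10.07 pos [ 0.5271 -0.1887  0.1423] head 82.7 tilt 0.17 F [-4.6  7.8 11.2] open 4.31 grip 43.3
[-0.012  -0.0011  0.0269] Fcell [-0.6 -5.6 13.2]
397
-0.05 22 y -0.009 0.019 z [-0.0014  0.0001  0.0004  0.0009  0.0016]
-0.04 56 y -0.002 0.035 z [-0.0007  0.0004  0.0053  0.0066  0.0072]
-0.03 46 y 0.003 0.043 z [-0.0007  0.0004  0.0055  0.0069  0.0164]
-0.02 17 y 0.014 0.048 z [0.0066 0.0072 0.0152 0.0166 0.0176]
-0.01 13 y -0.046 0.048 z [-0.0006  0.0155  0.017   0.0174  0.0188]
0.0 23 y -0.049 -0.029 z [-0.001  -0.0004 -0.0001  0.0006  0.0064]
0.01 55 y -0.047 0.023 z [-0.0011 -0.0003  0.001   0.0054  0.0071]
0.02 106 y -0.044 0.019 z [-0.0008  0.0008  0.0055  0.0066  0.0076]
0.03 58 y -0.033 0.036 z [0.0017 0.0047 0.0058 0.0063 0.0093]
```

The flange top reads about 6.5 mm above the face on both the uphill and downhill sides, so it is home with the ring still open. I'll release and back off along the cell axis.

Request:
{"method": "send_rows", "body": {"rows": [[4.8, [0, 0, 0], 0], [5.6, [0, 0, 0], 0], [6.5, [0, 0, 0], 0], [6.5, [0, 0, 0], 0], [6.5, [0.5, 0, -0.87], 0], [6.5, [1.5, 0, -2.6], 0], [6.5, [2.5, 0, -4.33], 0], [6.5, [0, 0, 0], 0]]}}

```text
t: 11.12
tool_pos: [0.5343, -0.1448, 0.2226]
tool_rot: [2.351, 2.072, 0.007]
contact_force: [-0.4, 0.4, -0.2]
opening: 0.065
grip_force: 0.0
```

Run:
```python
from h import *
o=tip();print(cell(o['tool_pos']).round(4))
from station import ctrl
d=ctrl.get_image('scene');np.savez('pics/s7.npz',**d);fl(d)
C,L,f=flange(d,0)
m=(np.hypot(L[...,0],L[...,1])<.03)&(L[...,2]>.04)&(L[...,2]<.075)&(d['range_z']>0)
P=L[m];k=P[:,2]>.058;print('barrel top',k.sum(),P[k].mean(0).round(4),np.percentile(P[:,2],[50,95,99]).round(4))
T=P[k];A=np.c_[T[:,:2],np.ones(len(T))];print('slope',np.linalg.lstsq(A,T[:,2],rcond=None)[0].round(3))
# post
m=(L[...,2]>.03)&(L[...,2]<.068)&(abs(np.hypot(L[...,0],L[...,1])-.076)<.015)&(d['range_z']>0)&(f.max(2)<80)&(L[...,1]>.03)
P=L[m];h=P[P[:,2]>.05];print('post',len(P),h.mean(0).round(4),np.degrees(np.arctan2(h[:,1].mean(),h[:,0].mean())).round(1))
a=cv2.resize(d['frame'][200:310,90:233],(780,600),interpolation=3);cv2.imwrite('pics/l7.png',cv2.convertScaleAbs(a[:,:,::-1],alpha=1.6))
```

```text
t 11.12 pos [ 0.5343 -0.1448  0.2226] head 82.8 tilt 0.53 F [-0.4  0.4 -0.2] open 6.5 grip 0.0
[-0.0104  0.0004  0.1187]
460
-0.05 32 y -0.02 0.019 z [-0.0012 -0.0003  0.0013  0.0033  0.0114]
-0.04 73 y -0.011 0.034 z [-0.0003  0.002   0.0057  0.0065  0.0075]
-0.03 49 y 0.002 0.043 z [-0.0005  0.0005  0.0047  0.0061  0.0172]
-0.02 15 y 0.015 0.048 z [0.007  0.0078 0.015  0.0166 0.0169]
-0.01 20 y -0.05 0.049 z [-0.0008  0.0154  0.0168  0.0176  0.0183]
0.0 28 y -0.048 0.034 z [-0.0011 -0.0004  0.0006  0.0012  0.0132]
0.01 69 y -0.046 0.045 z [-0.0018 -0.0001  0.0016  0.0058  0.0076]
0.02 100 y -0.043 0.03 z [-0.0009  0.0006  0.0045  0.006   0.007 ]
0.03 61 y -0.034 0.009 z [0.0006 0.0045 0.0057 0.0066 0.0072]
0.04 13 y -0.021 0.019 z [0.0148 0.0158 0.017  0.0175 0.0182]
barrel top 304 [0.0007 0.0013 0.0623] [0.0604 0.0642 0.0647]
slope [ 0.018 -0.013  0.062]
post 134 [-0.0335  0.0678  0.0571] 116.3
```

View pics/l7.png

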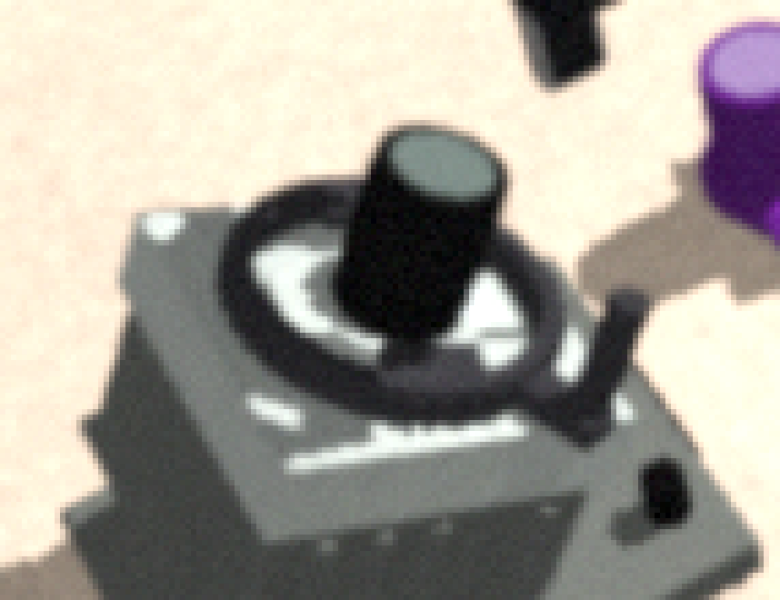

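The picture shows the lens upright in the bore with its barrel top at 62 mm and within about 1° of square. The ring is open, with the post at crop (620,330), about 117° from cell x. Now I'll go to the post.

Request:
{"method": "send_rows", "body": {"rows": [[4.5, [-0.75, 3.35, 0], 0], [4.5, [-0.75, 3.35, 0], 0], [4.5, [0, 0, 0], 0], [4.5, [0, 0, 3.5], 0], [4.5, [0, 0, 3.3], 0], [4.5, [0, 0, 2.0], 0], [4.5, [0, 0, 0.5], 0], [4.5, [0, 0, 0], 0]]}}

```text
t: 12.18
tool_pos: [0.5965, -0.1684, 0.1248]
tool_rot: [2.359, 2.074, 0.002]
contact_force: [-0.2, 1.4, 2.4]
opening: 0.0452
grip_force: 0.0
```

Run:
```python
from h import *
o=tip([.5992,-.1682,.1294],82.7);print(cell(o['tool_pos']).round(4))
from station import ctrl
d=ctrl.get_image('scene');np.savez('pics/s8.npz',**d)
a=cv2.resize(d['frame'][200:310,110:253],(780,600),interpolation=3);cv2.imwrite('pics/l8.png',cv2.convertScaleAbs(a[:,:,::-1],alpha=1.6))
```

```text
t 12.18 pos [ 0.5965 -0.1684  0.1248] head 82.7 tilt 0.06 F [-0.2  1.4  2.4] open 4.52 grip 0.0
  shift cm [ 0.05  0.27 -0.45]
  turn -0.0
[-0.0458  0.0651  0.0263]
```

View pics/l8.png

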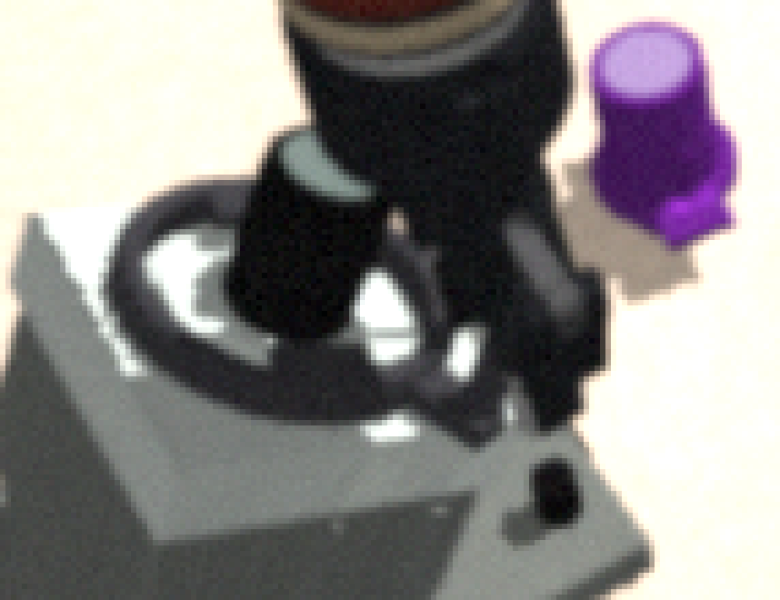

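The fingers straddle the post and the lens is undisturbed. I'll centre and close gently on the post.

Request:
{"method": "send_rows", "body": {"rows": [[4.5, [0.05, 0.25, -0.6], 0], [3.0, [0, 0, 0], 0], [1.0, [0, 0, 0], 0], [1.0, [0, 0, 0], 0], [1.0, [0, 0, 0], 0], [1.0, [0, 0, 0], 0]], "newtons": 30}}

```text
t: 12.98
tool_pos: [0.5983, -0.1687, 0.13]
tool_rot: [-2.359, -2.074, 0.002]
contact_force: [-4.9, -0.4, 2.6]
opening: 0.0128
grip_force: 29.3
```

Run:
```python
from h import *
o=tip();c=cell(o['tool_pos']);print(c.round(4),'F',(o['contact_force']@np.c_[XC,YC,ZC]).round(1))
# post angle from y: grip point
g=cell(o['tool_pos']+[0,0,.019]);print(g.round(4),np.degrees(np.arctan2(g[1],g[0])),np.hypot(g[0],g[1]))
H=np.r_[np.cos(AZ),np.sin(AZ),0]
p=lambda a:(.076*np.cos(a)*XC+.076*np.sin(a)*YC-.0042*(np.radians(127)-a)*ZC)
prev=p(np.radians(117));
for a in list(np.arange(112,52,-5))+[52.5,50]:
    n=p(np.radians(a));dlt=n-prev;prev=n;print(a,'rows shift',np.round([dlt@H*100,dlt@YC*100,-dlt[2]*100],2))
```

```text
t 12.97 pos [ 0.5983 -0.1687  0.13  ] head 82.7 tilt 0.07 F [-4.9 -0.4  2.6] open 1.28 grip 29.3
[-0.0432  0.067   0.0307] F [ 2.2 -4.8  1.8]
[-0.0337  0.067   0.0472] 116.7178704708953 0.07497372329623322
112 rows shift [-0.54  0.27 -0.27]
107 rows shift [-0.56  0.22 -0.28]
102 rows shift [-0.57  0.17 -0.29]
97 rows shift [-0.58  0.11 -0.3 ]
92 rows shift [-0.59  0.05 -0.3 ]
87 rows shift [-0.59 -0.01 -0.3 ]
82 rows shift [-0.59 -0.06 -0.3 ]
77 rows shift [-0.58 -0.12 -0.29]
72 rows shift [-0.57 -0.18 -0.29]
67 rows shift [-0.56 -0.23 -0.28]
62 rows shift [-0.54 -0.29 -0.27]
57 rows shift [-0.51 -0.34 -0.25]
52.5 rows shift [-0.44 -0.34 -0.22]
50 rows shift [-0.23 -0.21 -0.11]
```

The post is gripped at radius 75 mm and angle 116.7°, which matches. I'll swing it along its arc.

Request:
{"method": "send_rows", "body": {"rows": [[1.0, [-0.54, 0.27, -0.27], 0], [1.0, [-0.56, 0.22, -0.28], 0], [1.0, [-0.57, 0.17, -0.29], 0], [1.0, [-0.58, 0.11, -0.3], 0], [1.0, [-0.59, 0.05, -0.3], 0], [1.0, [-0.59, -0.01, -0.3], 0]], "newtons": 60}}

```text
t: 13.72
tool_pos: [0.603, -0.202, 0.1467]
tool_rot: [-2.357, -2.074, -0.005]
contact_force: [0.1, 4.5, -1.3]
opening: 0.0124
grip_force: 58.4
```

```bash
cat >> h.py <<'E'
def pst():
    o=tip();g=cell(o['tool_pos']+[0,0,.019]);print(g.round(4),'ang',np.degrees(np.arctan2(g[1],g[0])).round(1),'r',np.hypot(g[0],g[1]).round(4),'Fcell',(o['contact_force']@np.c_[XC,YC,ZC]).round(1))
E
python3 -c "
from h import *
pst()"
```

```text
t 13.72 pos [ 0.603  -0.202   0.1467] head 82.7 tilt 0.21 F [ 0.1  4.5 -1.3] open 1.24 grip 58.4
[0.0027 0.0758 0.0454] ang 87.9 r 0.0759 Fcell [-4.6 -0.4  1.1]
```

Request:
{"method": "send_rows", "body": {"rows": [[1.0, [-0.59, -0.06, -0.3], 0], [1.0, [-0.58, -0.12, -0.29], 0], [1.0, [-0.57, -0.18, -0.29], 0], [1.0, [-0.56, -0.23, -0.28], 0], [1.0, [-0.54, -0.29, -0.27], 0], [1.0, [0, 0, 0], 0]]}}

```text
t: 14.48
tool_pos: [0.5925, -0.2327, 0.1632]
tool_rot: [2.354, 2.068, 0.004]
contact_force: [6.0, -2.5, -2.0]
opening: 0.012
grip_force: 58.8
```

```bash
python3 -c "
from h import *
pst()"
```

```text
t 14.47 pos [ 0.5925 -0.2327  0.1632] head 82.6 tilt 0.51 F [ 6.  -2.5 -2. ] open 1.2 grip 58.8
[0.0386 0.0693 0.0438] ang 60.9 r 0.0793 Fcell [ 0.5  6.3 -2.6]
```

Request:
{"method": "send_rows", "body": {"rows": [[1.0, [-0.51, -0.3, -0.25], 0], [1.0, [-0.46, -0.33, -0.22], 0], [1.0, [0, 0, 0], 0]], "newtons": 90}}

```text
t: 14.85
tool_pos: [0.5858, -0.2419, 0.1682]
tool_rot: [2.353, 2.066, 0.007]
contact_force: [8.9, -3.4, -3.2]
opening: 0.0118
grip_force: 70.1
```

```bash
python3 -c "
from h import *
pst()
from station import ctrl
d=ctrl.get_image('scene');np.savez('pics/s9.npz',**d)
C,L,f=flange(d,0)
m=(L[...,2]>.036)&(L[...,2]<.066)&(abs(np.hypot(L[...,0],L[...,1])-.076)<.012)&(d['range_z']>0)&(f.max(2)<80)
print('post-like',m.sum(),L[m].mean(0).round(4))
r=np.hypot(L[...,0],L[...,1]);tb=L[(r>.033)&(r<.046)&(L[...,2]>.0085)&(L[...,2]<.02)&(f.max(2)<75)&(d['range_z']>0)];print('tabs',len(tb),np.histogram(np.degrees(np.arctan2(tb[:,1],tb[:,0])),24,(-180,180))[0])
"
```

```text
t 14.85 pos [ 0.5858 -0.2419  0.1682] head 82.6 tilt 0.66 F [ 8.9 -3.4 -3.2] open 1.18 grip 70.1
[0.0497 0.0639 0.0432] ang 52.1 r 0.0809 Fcell [ 0.4  9.3 -3.9]
post-like 15 [0.0454 0.0674 0.045 ]
tabs 67 [29  8  0  0  0  0  0  0  0  0  0  3  9  9  0  0  0  1  0  0  0  1  1  6]
```

Request:
{"method": "send_rows", "body": {"rows": [[1.0, [-0.3, -0.3, -0.17], 0], [1.0, [-0.3, -0.3, -0.17], 0], [1.0, [0, 0, 0], 0]], "newtons": 110}}

```text
t: 15.28
tool_pos: [0.5811, -0.2465, 0.1713]
tool_rot: [2.35, 2.064, 0.014]
contact_force: [17.4, -3.0, -6.4]
opening: 0.0112
grip_force: 68.3
```

```bash
python3 -c "
from h import *
pst()"
```

```text
t 15.28 pos [ 0.5811 -0.2465  0.1713] head 82.6 tilt 0.95 F [17.4 -3.  -6.4] open 1.12 grip 68.3
[0.0557 0.0598 0.0433] ang 47.0 r 0.0818 Fcell [-2.6 17.7 -5.9]
```

Force now builds without clear progress and the pads may have slid along the post. I'll release, back off and measure where the ring stands.

Request:
{"method": "send_rows", "body": {"rows": [[2.5, [0, 0, 0], 0], [4.0, [0, 0, 0], 0], [4.0, [0, 0, 0], 0], [4.0, [0.75, 0, -1.3], 0], [4.0, [2.0, 0, -3.46], 0], [4.0, [2.5, 0, -4.3], 0], [4.0, [0, 3, -2], 0], [4.0, [0, 0, 0], 0]]}}

```text
t: 16.27
tool_pos: [0.6142, -0.1962, 0.2842]
tool_rot: [2.354, 2.073, 0.004]
contact_force: [-0.4, 0.6, -0.5]
opening: 0.0396
grip_force: 0.0
```

```bash
cat >> h.py <<'E'
def ringq():
    from station import ctrl
    for n,off in(('scene',np.array([0,-.0022,.0003])),('top',np.array([0,.0019,-.0013]))):
        d=ctrl.get_image(n);C=cloud(d);f=d['frame'].astype(int)
        L=((C-CC-off).reshape(-1,3)@np.c_[XC,YC,ZC]).reshape(400,640,3);r=np.hypot(L[...,0],L[...,1])
        ok=(d['range_z']>0)&(f.max(2)<85)
        p=L[ok&(L[...,2]>.025)&(L[...,2]<.062)&(abs(r-.076)<.014)]
        print(n,'post',len(p),p.mean(0).round(4) if len(p) else '', 'maxz',p[:,2].max().round(4) if len(p) else '')
        if len(p):
            h=p[p[:,2]>.04];print('   hi',len(h),h.mean(0).round(4),h.std(0).round(4),'ang',np.degrees(np.arctan2(h[:,1].mean(),h[:,0].mean())).round(1))
        fr=L[(r>.024)&(r<.029)&(L[...,2]>.0)&(L[...,2]<.012)&(d['range_z']>0)&(f.max(2)>60)];print('   flange z',len(fr),np.percentile(fr[:,2],[10,50,90]).round(4) if len(fr) else '')
        b=L[(r<.02)&(L[...,2]>.055)&(L[...,2]<.07)&(d['range_z']>0)];print('   lens top',len(b),b.mean(0).round(4) if len(b) else '')
E
python3 -c "
from h import *
pst();ringq()"
```

```text
t 16.27 pos [ 0.6142 -0.1962  0.2842] head 82.7 tilt 0.33 F [-0.4  0.6 -0.5] open 3.96 grip 0.0
[0.0653 0.0862 0.168 ] ang 52.9 r 0.1081 Fcell [-0.7 -0.4 -0.2]
scene post 164 [0.0482 0.0627 0.0429] maxz 0.0565
   hi 98 [0.0479 0.0622 0.0499] [0.0036 0.0035 0.005 ] ang 52.4
   flange z 112 [0.0023 0.006  0.0075]
   lens top 278 [0.0035 0.0035 0.0618]
top post 0  maxz 
   flange z 32 [0.0039 0.0061 0.0085]
   lens top 206 [-0.0032 -0.0005  0.0628]
```

The scene view puts the post at about 52° from cell x, so q is about 1.30. The flange is still home at 6 mm. The last grip could only push about 13 N tangentially, so I'll make sure of the stop by pushing the post along its tangent with closed fingers, turned to face that way.

Request:
{"method": "send_rows", "body": {"rows": [[0, [0, 0, 0], 10.4], [0, [0, 0, 0], 10.4], [0, [0, 0, 0], 10.4], [0, [0, 0, 0], 10.4], [0, [-0.7, 0.5, 2], 0], [0, [-0.8, 0.5, 3.5], 0], [0, [0, 0, 4], 0], [0, [0, 0, 1.7], 0], [0, [0, 0, 0], 0]], "newtons": 40}}

```text
t: 17.5
tool_pos: [0.606, -0.2133, 0.1657]
tool_rot: [-2.938, -1.102, 0.005]
contact_force: [-0.8, 0.3, 0.4]
opening: 0.0001
grip_force: 0.0
```

```bash
python3 -c "
from h import *
tip([.6097,-.2142,.172],41);tip([.5833,-.2372,.172])"
```

```text
t 17.5 pos [ 0.606  -0.2133  0.1657] head 41.1 tilt 0.27 F [-0.8  0.3  0.4] open 0.01 grip 0.0
  shift cm [ 0.22  0.31 -0.64]
  turn 0.1
t 17.5 pos [ 0.606  -0.2133  0.1657] head 41.1 tilt 0.27 F [-0.8  0.3  0.4] open 0.01 grip 0.0
  shift cm [-3.28  0.3  -0.63]
```

Request:
{"method": "send_rows", "body": {"rows": [[0, [-0.5, 0.3, -0.5], 0], [0, [-0.5, 0, 0], 0], [0, [-0.4, 0, 0], 0], [0, [-0.3, 0, -0.1], 0], [0, [-0.3, 0, -0.1], 0], [0, [0, 0, 0], 0]]}}

```text
t: 18.25
tool_pos: [0.5983, -0.2265, 0.1759]
tool_rot: [-2.941, -1.103, -0.018]
contact_force: [13.7, 7.7, -3.4]
opening: -0.0001
grip_force: 7.7
```

```bash
python3 -c "
from h import *
o=tip([.5833,-.2372,.172]);t=.79*XC-.61*YC;print('Ftang',(o['contact_force']@t).round(1))"
```

```text
t 18.25 pos [ 0.5983 -0.2265  0.1759] head 41.1 tilt 0.67 F [13.7  7.7 -3.4] open -0.01 grip 7.7
  shift cm [-1.83 -0.18  0.37]
Ftang -15.5
```

Request:
{"method": "send_rows", "body": {"rows": [[0, [-0.3, 0, -0.1], 0], [0, [-0.3, 0, -0.1], 0], [0, [0, 0, 0], 0]]}}

```text
t: 18.62
tool_pos: [0.5972, -0.2271, 0.1768]
tool_rot: [-2.938, -1.104, -0.034]
contact_force: [29.6, 14.2, -13.1]
opening: -0.0002
grip_force: 15.7
```

```bash
python3 -c "
from h import *
o=tip([.5833,-.2372,.172]);t=.79*XC-.61*YC;print('Ftang',(o['contact_force']@t).round(1))"
```

```text
t 18.62 pos [ 0.5972 -0.2271  0.1768] head 41.2 tilt 1.25 F [ 29.6  14.2 -13.1] open -0.02 grip 15.7
  shift cm [-1.72 -0.16  0.44]
Ftang -34.1
```

34 N along the tangent, well over the 20 N needed, moved it only 1 mm, so the ring is on its stop. I'll back off and check.

Request:
{"method": "send_rows", "body": {"rows": [[0, [0.6, 0, 0.2], 0], [0, [1.0, 0, 0], 0], [0, [2.0, 0, 0], 0], [0, [3, 0, -3], 0], [0, [3, 0, -4], 0], [0, [3, 0, -4], 0], [0, [0, 0, 0], 0], [0, [0, 0, 0], 0]]}}

```text
t: 19.62
tool_pos: [0.6848, -0.1501, 0.2847]
tool_rot: [-2.942, -1.102, 0.002]
contact_force: [0.0, -0.3, 0.7]
opening: -0.0003
grip_force: 0.0
```

```bash
python3 -c "
from h import *
tip();ringq()
from station import ctrl
s0=load('scene0')['frame'].astype(int);d=ctrl.get_image('scene')['frame'].astype(int)
df=abs(s0-d).max(2)
for n,(u,v) in dict(round=(303,167),bottle=(285,226),jar=(343,277),box=(385,145),beaker=(407,175),purple1=(231,222),purple2=(389,247)).items(): print(n,np.percentile(df[v-15:v+15,u-15:u+15],95))
"
```

```text
t 19.62 pos [ 0.6848 -0.1501  0.2847] head 41.1 tilt 0.07 F [ 0.  -0.3  0.7] open -0.03 grip 0.0
scene post 164 [0.0483 0.0629 0.0431] maxz 0.0569
   hi 101 [0.0479 0.0624 0.0498] [0.0037 0.0034 0.0052] ang 52.5
   flange z 108 [0.0022 0.0056 0.0074]
   lens top 287 [0.0027 0.0035 0.0621]
top post 0  maxz 
   flange z 0 
   lens top 0 
round 19.0
bottle 19.0
jar 19.0
box 13.0
beaker 18.0
purple1 115.04999999999995
purple2 18.0
```

The ring didn't move at all between the two checks (52.4° then 52.5°), which confirms it is at the stop. The lens is home and the bystanders are unchanged. The difference at the near purple piece is most likely the arm in front of it, since nothing went near it. Handing in.

```bash
python3 -c "
from station import ctrl
print(ctrl.finish_job())"
```

```text
the job is handed in; nothing more can be done
None
```

The eared lens is seated fully home in the slanted cell, the ring was then turned clockwise to its stop (about 1.30 rad) and released, and the job was handed in at about 19.7 s; no verdict came back.

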